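# Weigh out a batch of plated nuts from the case

## Robot

A 6-joint arm with a two-finger parallel gripper is mounted at the origin on the work surface. World frame = base frame: x ahead of the robot, y to its left, z up, the work surface at z = 0. Lengths are in m, angles in rad, forces in N, time in s.
With the tool pointing down it reaches from about 0.2 to 0.875 m from the base axis. Payload 3.4 kg.
Tool frame: the origin (TCP) lies between the finger pads; the fingertips stand 25 mm ahead of it and the grasp point (between the pads) lies 6 mm ahead of it (r.nose_length is the z of the fingertips in the tool frame, in m); z points along the fingers, x is the direction in which the jaws open and shut, and the axes are right-handed (so a half turn about z gives the same grasp; the last joint's range is limited). The gripper opens to 94 mm and grips with 3 to 60 N. Pads are 16 mm wide; open, the fingers measure 119 mm over their backs; the gripper's body (75 mm by 177 mm) begins 78 mm behind the grasp point.
Start: joints at [1.119, 0.276, 1.505, -0, 1.361, -0.121], TCP at [0.187, 0.544, 0.23] pointing down, gripper open.
Joint ranges: [-2.89, 2.89], [-0.75, 2.08], [0.22, 2.7], [-1.18, 4.32], [0.11, 2.71], [-2.7, 2.7]. Speed limits (rad/s): [2.57, 2.57, 3.14, 3.14, 3.14, 3.14].

## Interface

Orientations are given as a unit quaternion [w, x, y, z].
In Python, from plant import r, gripper_to, inverse_kinematics, vision, models, telemetry gives the robot as it stands. Calls block until the motion is done:
- r.move_to(position, orientation): joint-space move of the TCP to a pose.
- r.move_l(position, rot=None, vel=0.15, guard=None): straight line of the TCP; rot=None keeps the orientation; vel is the mean speed in m/s. With guard (N) it stops when the force on the tool has changed by that much, and returns True; else False.
- r.movej(angles): joint-space move.
- gripper_to(opening, f_grip=None): finger opening in m; f_grip is the grip in N (None keeps the last); returns when the fingers have stopped.
- r.hold(seconds).
- inverse_kinematics(position, orientation): joint angles nearest the present ones, or None.
- vision.snapshot(name): name is "side" or "top" or "wrist"; returns the picture (480x640x3 uint8, red, green, blue); there is no depth.
- vision.get_calibration(name): a dict with "fx", "fy", "cx", "cy" (pixels), "position" and "orientation" of the camera in the world. Camera axes: x right, y down, z forward; pixel columns grow to the right and rows downward; lengths in m; the calibration is good to about 2 mm. A picture is of the moment at which its call begins: read the wrist's pose just before it. get_calibration takes no time and is no camera call; for the wrist camera it gives the pose at the moment of the call.
A pose or a line that the arm cannot do raises r.PlanningError and nothing moves.
- r.sign_off(): hands the job in, once; it reports no verdict.
Trained networks look in the newest picture that a camera, given by its name, has taken for a name from the list of things; names that differ only in an ending like _2 or _b are one class to them, and where a whole thing is asked for, a point or a joint stands for the part that bears it (a point fixed in the world has none). Each returns a list of dicts, best first, with "score" (0 to 1); they miss things now and then, are a little off and sometimes report something else, mostly with a low value. They report only what shows in the picture. A call takes as long as a camera call.
- models.boxes_of(thing, camera): "at" ([x, y, z] in m, in world coordinates, good to about 4 mm: the middle of the surface that is visible of it).
- models.regions_of(thing, camera): "pixels" (480x640 bool, what is visible of it).
- models.mark_of(thing, camera): "at" ([x, y, z] in m, in world coordinates, good to about 4 mm: a listed point, or the origin of a listed thing).
Readings, each from a call of its own:
- telemetry.current_t(): time.
- telemetry.current_joints(): joint angles.
- telemetry.current_dq(): joint speeds.
- telemetry.current_joint_efforts(): joint torques, N m.
- telemetry.current_ee_pos(): TCP position.
- telemetry.current_tool_rot(): TCP orientation.
- telemetry.current_wrist_force(): force on the tool from outside, world axes, zero at the start.
- telemetry.current_torque(): the same for the moment, N m.
- telemetry.current_opening(): finger opening in m.
Only numpy, scipy, OpenCV 4.12 (cv2) and the standard library are available. Lean on these libraries where they do the work, as an engineer would, in place of code of your own. Each camera call takes 0.05 s, during which the arm holds its last target.

## Task

Swing the lid of the steel case open until it stays open by itself, then take every nut out of the case: put nuts on the sprung scale pan until it has sunk 25 mm, to the thick mark (nuts already on the pan may count), and put all the nuts left over in the black stock tray. When the case is empty, close its lid again; leave the other hardware and tools on the bench where they lie.

Things in the scene. Friction and masses are not known exactly. Their poses are not given: they have to be found in the camera images.
- case: flat dark steel clamshell case, 180 (x) by 220 (y) mm, fixed. Origin: centre of its underside; x points away from its front towards its hinge. The base is a shallow tray, 20 mm high with 4 mm walls and floor, so nuts stand higher than its walls; along its hinge side a solid ledge, as high as the walls, fills the last 40 mm and keeps the nuts at least 40 mm from the hinge line. Inside are 4 to 6 nuts in two rows.
- lid (a joint): angle of the case's deep grey lid (outer height 40 mm above the base rim, 4 mm sheet, about 0.35 kg), hinged on the far rim: 0 shut, 1.7 fully open against its stop. It balances at about 1.35: below that it drops shut, above it stays open. The hinge is damped, with no spring.
- lid_hinge (a point): point on the hinge line, middle of the far upper rim of the case base (90 mm beyond the case centre, 20 mm above the bench); axes as case
- lid_handle (a point): middle of the steel carrying bar on the lid: round, 12 mm thick, 100 mm long along y, its axis 36 mm above the lid's top face, on a leg at each end. With the lid shut it is 150 mm nearer than the hinge and 76 mm above it (96 mm above the bench); it swings with the lid
- pan (a joint): sink of the scale pan in metres: 0 empty, grows downwards, 0.045 at the stop. Linear spring, 235 N/m: each large nut sinks it 10 mm, each small nut 5 mm (within 4 %); well damped. The target mark is at 0.025 (25 mm), i.e. two and a half large nuts' weight
- pan_center (a point): centre of the top face of the square steel scale pan (180 by 180 mm, lip 8 mm high and 3 mm thick), 100 mm above the bench when empty; it moves straight down with the load and does not tilt. Axes along the pan's sides. A grey fixed base below, and on its +x side a white gauge plate 36 mm wide, 115 mm high, 106 mm from the centre, with 5 mm ticks and a thick black target mark beside a pointer
- tray: black plastic stock tray, fixed, 180 by 180 mm, 25 mm high, 4 mm walls and floor, empty at the start. Origin: centre of its underside
- L1_mid (a point): large yellow-plated steel hex nut, 40 mm across flats (46 across corners), 42 mm tall, 240 g, standing in the case at the start, or absent. Point: its centre, half-way up; z along its bore, one pair of flats faces along its own y, the others 60 degrees round
- L2_mid (a point): large yellow-plated steel hex nut, 40 mm across flats (46 across corners), 42 mm tall, 240 g, standing in the case at the start, or absent. Point: its centre, half-way up; z along its bore, one pair of flats faces along its own y, the others 60 degrees round
- L3_mid (a point): large yellow-plated steel hex nut, 40 mm across flats (46 across corners), 42 mm tall, 240 g, standing in the case at the start, or absent. Point: its centre, half-way up; z along its bore, one pair of flats faces along its own y, the others 60 degrees round
- S1_mid (a point): small yellow-plated steel hex nut, 28 mm across flats (32 across corners), 30 mm tall, 120 g, standing in the case at the start, or absent. Point: its centre, half-way up; z along its bore, one pair of flats faces along its own y, the others 60 degrees round
- S2_mid (a point): small yellow-plated steel hex nut, 28 mm across flats (32 across corners), 30 mm tall, 120 g, standing in the case at the start, or absent. Point: its centre, half-way up; z along its bore, one pair of flats faces along its own y, the others 60 degrees round
- S3_mid (a point): small yellow-plated steel hex nut, 28 mm across flats (32 across corners), 30 mm tall, 120 g, standing in the case at the start, or absent. Point: its centre, half-way up; z along its bore, one pair of flats faces along its own y, the others 60 degrees round
- PL_mid (a point): large yellow-plated steel hex nut, 40 mm across flats (46 across corners), 42 mm tall, 240 g, on the scale pan at the start, or absent. Point: its centre, half-way up; z along its bore, one pair of flats faces along its own y, the others 60 degrees round
- PS_mid (a point): small yellow-plated steel hex nut, 28 mm across flats (32 across corners), 30 mm tall, 120 g, on the scale pan at the start, or absent. Point: its centre, half-way up; z along its bore, one pair of flats faces along its own y, the others 60 degrees round
- long_bolt: long plated flange bolt lying on the bench, 180 mm; a bystander, to be left where it is. Origin: on its underside
- short_bolt: plated flange bolt lying on the bench, 98 mm; a bystander, to be left where it is. Origin: on its underside
- spring_cup: dished steel spring cup, 100 mm wide, 15 mm high; a bystander, to be left where it is. Origin: on its underside
- mount_plate: plated mounting plate with two studs, 110 by 100 mm, 25 mm high; a bystander, to be left where it is. Origin: on its underside
- wrench: steel wrench, 170 mm; a bystander, to be left where it is. Origin: on its underside
- bushing: plated flanged bushing, 36 mm wide, 22 mm high; a bystander, to be left where it is. Origin: on its underside

How it is judged:
By the outcome, as a careful person would: the job done as asked, in the order asked, and still so for the second after the job is handed in, with the robot touching nothing.
Of L1, L2, L3, S1, S2, S3 only 4 to 6 are there at a start; the rules pass over those that are not, and their reading is None.
Of PL, PS only 1 to 1 are there at a start; the rules pass over those that are not, and their reading is None.
At some moment in a run one of L1, L2, L3, S1, S2, S3 may be knocked a few centimetres aside while the robot is not near it.
Once in a run the grip may slacken for a moment while it holds something.
It also fails if it takes over 210 s, if anything falls off the work surface, if the arm or the gripper's body presses on something with over 40 N, if the wrist force passes 120 N, or if a joint passes its speed limit or range.

## Working session

There is one attempt and no reset: what is moved stays moved. The work goes in short steps, each a Python script; the robot and the scene stay as the last script left them, time stands still between calls to the robot, and variables do not carry over. Pictures are saved under pics/ and viewed, and the job is handed in when it is done.

```bash
ls; mkdir -p pics; python3 - <<'E'
from plant import r, vision, models, telemetry
import cv2
for c in ("top","side","wrist"):
    im=vision.snapshot(c); cv2.imwrite(f"pics/a_{c}.png",im[:,:,::-1])
    k=vision.get_calibration(c); print(c,k)
print(telemetry.current_t())
E
```

```text
pics
top {'fx': 524.971043393482, 'fy': 524.971043393482, 'cx': 316.8008353027387, 'cy': 236.08856704537584, 'position': array([ 0.35957589, -0.00667739,  1.0742191 ]), 'orientation': array([-0.06179682,  0.70545499, -0.70263209,  0.06944466])}
side {'fx': 455.8527015055048, 'fy': 455.8527015055048, 'cx': 315.4938677846901, 'cy': 240.21717364077278, 'position': array([ 0.42127332, -0.74464677,  0.71247779]), 'orientation': array([-0.42398539,  0.90235932, -0.06882225,  0.03532072])}
wrist {'fx': 340.10805928120715, 'fy': 340.10805928120715, 'cx': 316.6845318147394, 'cy': 235.73093814667558, 'position': array([0.12336104, 0.56489946, 0.38460344]), 'orientation': array([0.09503074, 0.80857093, 0.57679698, 0.06698852])}
0.15
```

View pics/a_top.png

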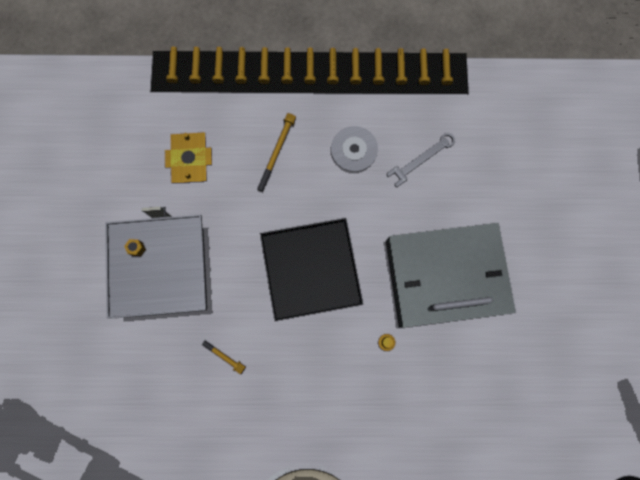

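View pics/a_side.png

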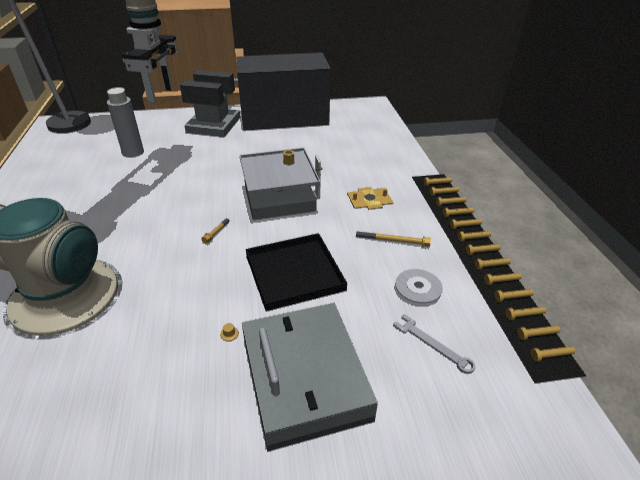

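```bash
python3 - <<'E'
from plant import r, vision, models, telemetry
import numpy as np
for c in ("top","side"):
    vision.snapshot(c)
    for n in ("case","lid_hinge","lid_handle","pan_center","tray","PL_mid","PS_mid","L1_mid","long_bolt","short_bolt","spring_cup","mount_plate","wrench","bushing"):
        print(c,n,[(np.round(d["at"],3).tolist(),round(d["score"],2)) for d in models.mark_of(n,c)[:3]])
print(r.nose_length, telemetry.current_t(), telemetry.current_tool_rot())
E
```

```text
top case [([0.478, -0.279, -0.001], 0.66)]
top lid_hinge []
top lid_handle [([0.418, -0.291, 0.093], 0.86)]
top pan_center [([0.482, 0.285, 0.093], 0.62)]
top tray [([0.489, -0.004, -0.0], 0.77)]
top PL_mid []
top PS_mid [([0.513, 0.32, 0.107], 0.87), ([0.733, 0.262, 0.002], 0.41)]
top L1_mid [([0.477, -0.279, -0.003], 0.72), ([0.416, -0.286, 0.094], 0.66), ([0.344, -0.158, -0.001], 0.37)]
top long_bolt [([0.484, 0.286, 0.09], 0.68)]
top short_bolt [([0.319, 0.174, -0.004], 0.73), ([0.418, -0.288, 0.096], 0.35)]
top spring_cup [([0.751, -0.096, 0.0], 0.83)]
top mount_plate [([0.734, 0.259, 0.003], 0.89), ([0.751, -0.096, 0.002], 0.31)]
top wrench [([0.732, -0.238, 0.0], 0.56)]
top bushing [([0.348, -0.158, 0.003], 0.55)]
side case [([0.476, -0.277, 0.006], 0.59)]
side lid_hinge [([0.564, -0.266, 0.018], 0.73)]
side lid_handle [([0.417, -0.287, 0.096], 0.91)]
side pan_center [([0.483, 0.286, 0.093], 0.72)]
side tray [([0.489, -0.002, 0.002], 0.55)]
side PL_mid []
side PS_mid [([0.518, 0.322, 0.11], 0.59)]
side L1_mid []
side long_bolt [([0.73, 0.077, -0.001], 0.76), ([0.484, 0.29, 0.093], 0.49)]
side short_bolt [([0.32, 0.175, -0.001], 0.6)]
side spring_cup [([0.746, -0.096, -0.002], 0.71)]
side mount_plate []
side wrench [([0.733, -0.24, 0.001], 0.71), ([0.565, -0.267, 0.018], 0.7)]
side bushing [([0.348, -0.159, 0.002], 0.82)]
0.025 1.65 [-2.07636819e-05  8.13869174e-01  5.81048160e-01  5.42796132e-05]
```

The pan holds one small nut, so it should already be about 5 mm down. The case is shut and turned slightly. I'll refine its pose next.

```bash
cat > h.py <<'E'
from plant import r, gripper_to, inverse_kinematics, vision, models, telemetry
import numpy as np, cv2
from scipy.spatial.transform import Rotation as R
def rot(q): return R.from_quat([q[1],q[2],q[3],q[0]])
def quat(Rm):
    q=R.from_matrix(Rm).as_quat(); return np.array([q[3],q[0],q[1],q[2]])
def back(k,px,z):
    px=np.atleast_2d(px).astype(float); A=rot(k["orientation"]).as_matrix()
    d=np.c_[(px[:,0]-k["cx"])/k["fx"],(px[:,1]-k["cy"])/k["fy"],np.ones(len(px))]@A.T
    return k["position"]+d*((z-k["position"][2])/d[:,2])[:,None]
def proj(k,P):
    P=np.atleast_2d(P); A=rot(k["orientation"]).as_matrix(); c=(P-k["position"])@A
    return np.c_[k["fx"]*c[:,0]/c[:,2]+k["cx"],k["fy"]*c[:,1]/c[:,2]+k["cy"]]
def down(a,tilt=0):
    """tool z down, tool x at world yaw a"""
    x=np.array([np.cos(a),np.sin(a),0]); z=np.array([0,0,-1.]); y=np.cross(z,x)
    return np.c_[x,y,z]
def snap(c,name=None):
    k=vision.get_calibration(c); im=vision.snapshot(c)
    if name: cv2.imwrite(f"pics/{name}.png",im[:,:,::-1])
    return k,im
def T(): return round(telemetry.current_t(),2)
def st(*a): print(*a,"t",T(),"tcp",np.round(telemetry.current_ee_pos(),4).tolist(),"open",round(telemetry.current_opening(),4),"F",np.round(telemetry.current_wrist_force(),1).tolist())
E
python3 - <<'E'
from h import *
im=cv2.imread("pics/a_top.png")
k=vision.get_calibration("top")
c=back(k,[(388,238),(499,224),(516,311),(399,327)],0.06); print(c.round(3))
b=back(k,[(432,308),(492,300)],0.1); print(b.round(3), np.degrees(np.arctan2(*(b[0]-b[1])[[1,0]]))-90)
cv2.imwrite("pics/b.png",cv2.resize(im[200:350,360:540],None,fx=4.4,fy=4,interpolation=cv2.INTER_CUBIC))
E
```

```text
[[ 0.547 -0.158  0.06 ]
 [ 0.577 -0.379  0.06 ]
 [ 0.406 -0.401  0.06 ]
 [ 0.375 -0.175  0.06 ]]
[[ 0.409 -0.23   0.1  ]
 [ 0.424 -0.342  0.1  ]] 7.677697980368592
```

View pics/b.png

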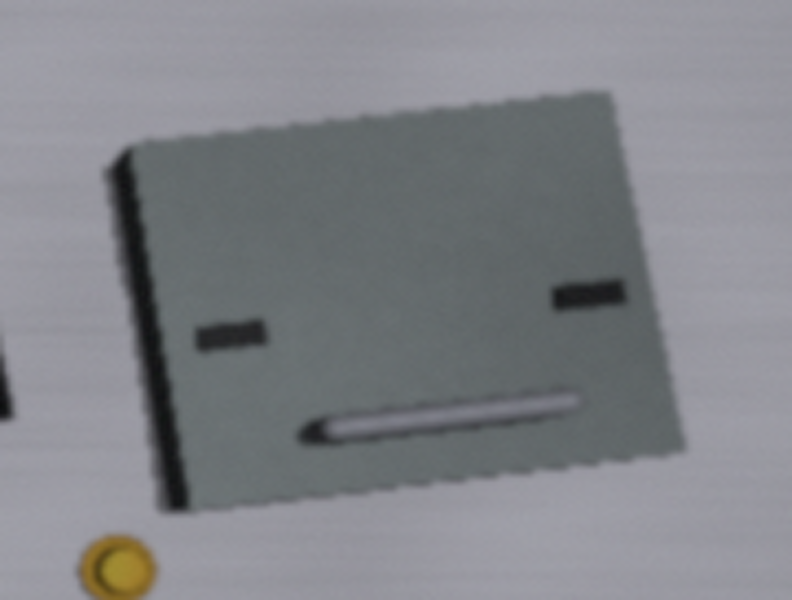

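```bash
cat >> h.py <<'E'
YAW=0.136; C=np.array([0.477,-0.279,0.0]); U=np.array([np.cos(YAW),np.sin(YAW),0]); V=np.array([-np.sin(YAW),np.cos(YAW),0])
HG=C+0.09*U+np.array([0,0,0.02])
def handle(th,a=0.15,h=0.076):
    return HG+U*(-a*np.cos(th)+h*np.sin(th))+np.array([0,0,a*np.sin(th)+h*np.cos(th)])
OFF=np.array([0,0,0.006])
E
python3 - <<'E'
from h import *
q=quat(down(YAW))
print(handle(0),handle(1.6))
gripper_to(0.05)
r.move_to(handle(0)+OFF+[0,0,0.08],q); st()
hit=r.move_l(handle(0)+OFF,vel=0.12,guard=15); st(hit)
gripper_to(0.0,f_grip=20); st()
snap("side","c1")
E
```

```text
[ 0.41755403 -0.28713487  0.096     ] [ 0.64577457 -0.25590409  0.16771688]
t 5.51 tcp [0.418, -0.2866, 0.1821] open 0.05 F [-1.0, 0.3, 1.1]
False t 6.33 tcp [0.418, -0.2874, 0.1024] open 0.0499 F [-0.1, 0.4, -0.3]
t 7.02 tcp [0.4175, -0.2872, 0.1021] open 0.0114 F [-0.0, -0.8, 0.9]
```

View pics/c1.png

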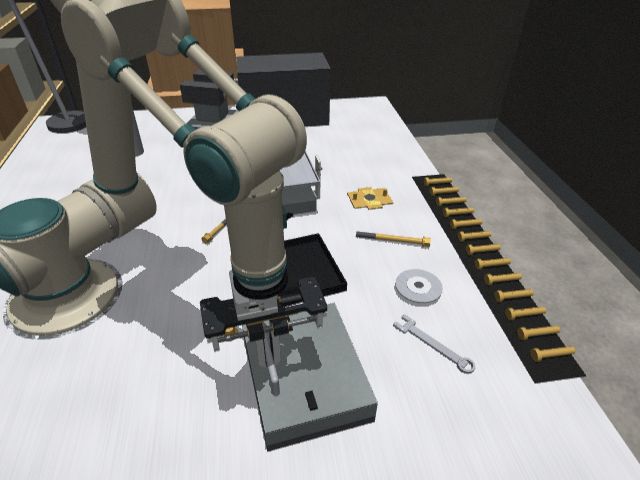

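The fingers hold the bar at about (268, 345), with an opening of 11.4 mm. I'll swing the lid now.

```bash
python3 - <<'E'
from h import *
for th in np.linspace(0,1.62,11)[1:]:
    g=r.move_l(handle(th)+OFF,vel=0.15,guard=40); st(round(th,2),g)
    if g: break
snap("side","c2"); snap("wrist","c2w")
E
```

```text
0.16 False t 7.4 tcp [0.4309, -0.2855, 0.1251] open 0.0113 F [-2.7, -1.4, 0.6]
0.32 False t 7.73 tcp [0.4476, -0.2833, 0.1458] open 0.0113 F [-6.4, -2.6, 3.9]
0.49 False t 8.07 tcp [0.468, -0.2808, 0.1641] open 0.0113 F [-8.3, -2.0, 8.5]
0.65 False t 8.4 tcp [0.4922, -0.2776, 0.1784] open 0.0114 F [-7.0, -1.8, 9.2]
0.81 False t 8.73 tcp [0.5187, -0.2742, 0.1881] open 0.0113 F [-3.2, -1.4, 7.0]
0.97 False t 9.07 tcp [0.5457, -0.2707, 0.1934] open 0.0112 F [-0.6, -1.4, 5.6]
1.13 False t 9.4 tcp [0.5722, -0.2671, 0.1943] open 0.0118 F [0.9, -3.6, 4.2]
1.3 False t 9.73 tcp [0.5989, -0.2634, 0.1908] open 0.0116 F [1.4, -5.1, 2.9]
1.46 False t 10.07 tcp [0.6248, -0.2597, 0.1832] open 0.011 F [1.1, -5.2, 2.5]
1.62 False t 10.4 tcp [0.6494, -0.2563, 0.1712] open 0.0109 F [1.0, -5.4, 0.8]
```

View pics/c2.png

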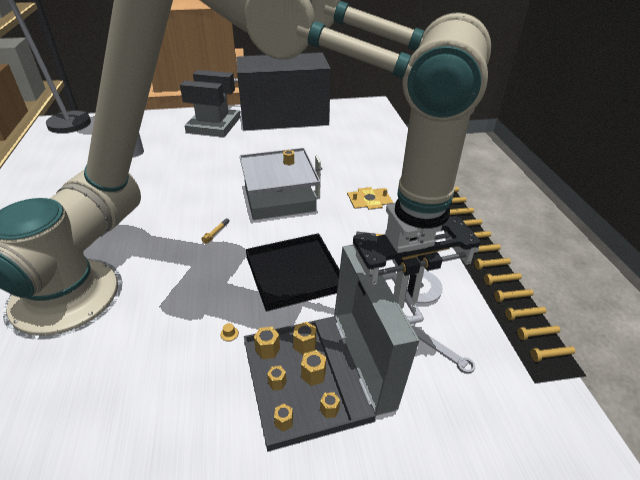

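The lid is open and six nuts are visible: large at about (267,340), (305,335) and (314,365), small at about (277,377), (331,404) and (283,414). Next I'll release and look from above.

```bash
python3 - <<'E'
from h import *
gripper_to(0.028); st()
p=telemetry.current_ee_pos()
r.move_l(p+np.array([0,0,0.12]),vel=0.25); st()
# view pose above case, tool x along V (camera on -U side)
q=quat(down(YAW+np.pi/2)); 
r.move_to(C-0.0*U+[0,0,0.32],q); st(); print(telemetry.current_joints())
k,im=snap("wrist","d_w"); snap("side","d_s"); snap("top","d_t")
print({a:np.round(b,4) for a,b in k.items()})
E
```

```text
t 10.98 tcp [0.6485, -0.2548, 0.1718] open 0.0279 F [-0.0, 0.3, 0.0]
t 11.61 tcp [0.6479, -0.2546, 0.2908] open 0.0282 F [0.2, 0.7, -0.9]
t 13.15 tcp [0.4771, -0.2789, 0.3192] open 0.0277 F [0.4, 0.6, 0.3]
[-6.55009153e-01  2.06064275e-01  1.38432558e+00  1.39203713e-04
  1.55251570e+00 -2.36148665e+00]
{'fx': np.float64(340.1081), 'fy': np.float64(340.1081), 'cx': np.float64(316.6845), 'cy': np.float64(235.7309), 'position': array([ 0.4109, -0.2885,  0.474 ]), 'orientation': array([0.0758, 0.6535, 0.748 , 0.0877])}
```

View pics/d_w.png

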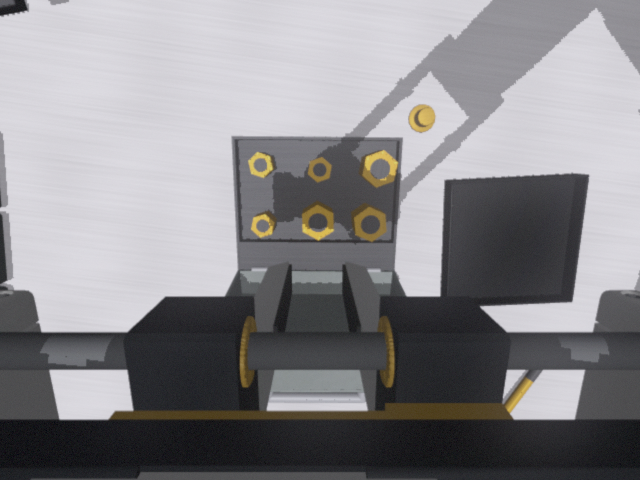

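View pics/d_s.png

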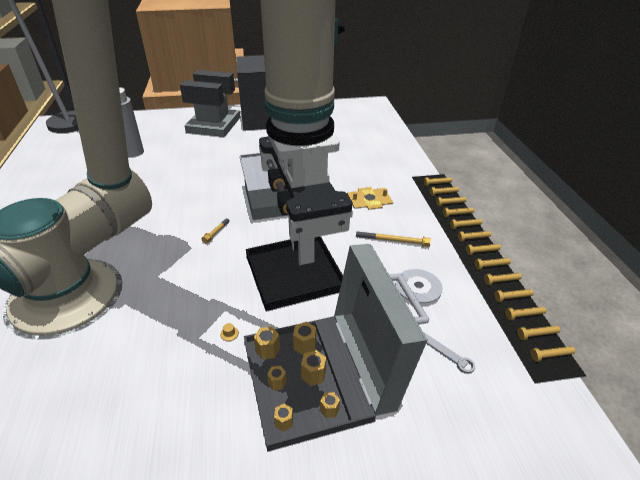

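```bash
python3 - <<'E'
import cv2
im=cv2.imread("pics/d_w.png")
cv2.imwrite("pics/d_w2.png",cv2.resize(im[130:280,225:425],None,fx=4,fy=4,interpolation=cv2.INTER_CUBIC))
E
```

```text
(no output)
```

View pics/d_w2.png

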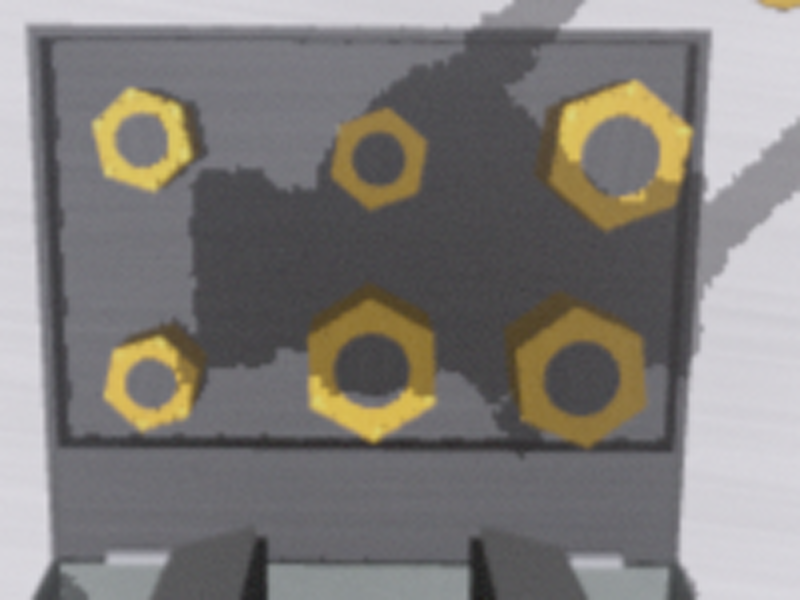

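```bash
python3 - <<'E'
from h import *
for n in ("L1_mid","S1_mid"):
    for d in models.mark_of(n,"wrist"): print(n,d["at"].round(3) if hasattr(d["at"],"round") else d["at"],round(d["score"],2), [round(float((d["at"]-C)@W),3) for W in (U,V)])
print(T())
E
```

```text
L1_mid [0.4858, -0.2097, 0.0247] 0.68 [0.018, 0.067]
S1_mid [0.4324, -0.355, 0.0213] 0.6 [-0.054, -0.069]
13.4
```

```bash
cat >> h.py <<'E'
from scipy.optimize import minimize
DIM={"L":(0.040,0.042,0.0105),"S":(0.028,0.030,0.0075)}
def ymask(im):
    hsv=cv2.cvtColor(im,cv2.COLOR_RGB2HSV)
    m=((hsv[...,0]>=14)&(hsv[...,0]<=32)&(hsv[...,1]>=100)&(hsv[...,2]>60)).astype(np.uint8)
    return m
def hexrender(k,x,y,yaw,cls,zb,org,shape,S=4):
    af,h,_=DIM[cls]; R0=af/np.sqrt(3)
    a=yaw+np.pi/2+np.radians(30+60*np.arange(6)) # flats face own y
    P=np.array([[x+R0*np.cos(t),y+R0*np.sin(t),z] for z in (zb,zb+h) for t in a])
    q=(proj(k,P)-org+0.5)*S-0.5
    m=np.zeros((shape[0]*S,shape[1]*S),np.uint8)
    cv2.fillConvexPoly(m,np.round(cv2.convexHull(q.astype(np.float32))[:,0]*16).astype(np.int32),1,shift=4)
    return cv2.resize(m.astype(np.float32),(shape[1],shape[0]),interpolation=cv2.INTER_AREA)
def fitnut(k,comp,zb,classes=("L","S")):
    """comp: full-image bool mask of one nut, filled. returns best (iou,cls,x,y,yaw)"""
    ys,xs=np.nonzero(comp); p=14
    x0,x1,y0,y1=max(xs.min()-p,0),xs.max()+p,max(ys.min()-p,0),ys.max()+p
    t=comp[y0:y1,x0:x1].astype(np.float32)
    cs,_=cv2.findContours(t.astype(np.uint8),cv2.RETR_EXTERNAL,cv2.CHAIN_APPROX_NONE); t8=np.zeros(t.shape,np.uint8); cv2.drawContours(t8,cs,-1,1,-1); t=t8.astype(np.float32)
    best=(-1,)
    for c in classes:
        h=DIM[c][1]; b=back(k,[(xs.mean(),ys.mean())],zb+h*0.75)[0]
        def cost(v):
            m=hexrender(k,v[0]/1000+b[0],v[1]/1000+b[1],v[2]/30,c,zb,np.array([x0,y0]),t.shape)
            return 1-np.minimum(m,t).sum()/np.maximum(m,t).sum()
        for y in (-15,0,15):
            s=minimize(cost,[0,0,y],method="Nelder-Mead",options=dict(initial_simplex=[[0,0,y],[5,0,y],[0,5,y],[0,0,y+6]],maxiter=120,xatol=.1,fatol=1e-4))
            if 1-s.fun>best[0]:
                yw=(s.x[2]/30+np.pi/6)%(np.pi/3)-np.pi/6
                best=(1-s.fun,c,s.x[0]/1000+b[0],s.x[1]/1000+b[1],yw)
    return best
def nuts(cam="wrist",name=None,zb=0.004,reg=None,amin=60):
    k,im=snap(cam,name); m=ymask(im); m=cv2.morphologyEx(m,cv2.MORPH_CLOSE,np.ones((3,3),np.uint8))
    n,l,s,c=cv2.connectedComponentsWithStats(m); out=[]
    for i in range(1,n):
        if s[i,4]<amin: continue
        p=back(k,[c[i]],zb+0.03)[0]
        if reg is not None and not reg(p): continue
        out.append(fitnut(k,l==i,zb))
    return out
def incase(p): d=p-C; return abs(d@U)<0.1 and abs(d@V)<0.115
def show(ns):
    for f in ns:
        d=np.array([f[2],f[3],0])-C; print("iou %.2f %s x %.4f y %.4f yaw %.1f  u %.3f v %.3f"%(f[0],f[1],f[2],f[3],np.degrees(f[4]),d@U,d@V))
E
python3 - <<'E'
from h import *
show(nuts("wrist",None,0.004,incase))
print("pan"); show(nuts("top",None,0.095,lambda p:np.hypot(p[0]-.482,p[1]-.286)<.1,40))
print("top"); show(nuts("top",None,0.004,incase,40))
E
```

```text
iou 0.92 L x 0.4165 y -0.2079 yaw -0.2  u -0.050 v 0.079
iou 0.90 S x 0.4321 y -0.3580 yaw 19.3  u -0.055 v -0.072
iou 0.96 S x 0.4277 y -0.2824 yaw -3.3  u -0.049 v 0.003
iou 0.97 L x 0.4940 y -0.2756 yaw 9.1  u 0.017 v 0.001
iou 0.94 L x 0.4874 y -0.2083 yaw 12.4  u 0.020 v 0.069
iou 0.91 S x 0.5105 y -0.3476 yaw -5.7  u 0.024 v -0.072
pan
iou 0.73 S x 0.5179 y 0.3213 yaw 6.7  u 0.122 v 0.589
top
iou 0.81 L x 0.4966 y -0.2796 yaw 13.4  u 0.019 v -0.003
iou 0.83 L x 0.4896 y -0.2114 yaw 14.0  u 0.022 v 0.065
iou 0.29 S x 0.4444 y -0.3547 yaw -17.5  u -0.043 v -0.071
iou 0.77 S x 0.4301 y -0.2855 yaw -2.2  u -0.047 v -0.000
iou 0.91 L x 0.4179 y -0.2123 yaw -1.8  u -0.049 v 0.074
```

```bash
cat >> h.py <<'E'
ZT=0.21
def nearyaw(a):  # jaw yaw candidates: keep camera on -U side (yaw near 98deg), best flat pair
    c=[a+np.pi/2+i*np.pi/3 for i in range(-3,4)]
    return min(c,key=lambda t:abs(t-(YAW+np.pi/2)))
def pick(f,tipz,opening,dx=(0,0)):
    q=quat(down(nearyaw(f[4]))); p=np.array([f[2]+dx[0],f[3]+dx[1],tipz+0.025])
    gripper_to(opening)
    r.move_to(p+[0,0,0.09],q)
    g=r.move_l(p,vel=0.15,guard=12); st("down",g)
    if g: return None
    gripper_to(0.0,f_grip=45); st("grip")
    ok=telemetry.current_opening()
    zp=telemetry.current_ee_pos()[2]
    r.move_l(np.array([p[0],p[1],ZT]),vel=0.2); st("lift")
    return zp
def place(x,y,yaw,zrel,op=None):
    q=quat(down(yaw))
    r.move_to(np.array([x,y,ZT]),q); st("over")
    if telemetry.current_opening()<0.02: return False
    g=r.move_l(np.array([x,y,zrel]),vel=0.12,guard=15); st("at",g)
    gripper_to(telemetry.current_opening()+0.022)
    r.move_l(np.array([x,y,ZT]),vel=0.25); st("up")
    return True
E
python3 - <<'E'
from h import *
f=(1,"L",0.4945,-0.2773,np.radians(9.5))
zp=pick(f,0.013,0.056); print(zp, telemetry.current_opening())
snap("side","e1")
E
```

```text
down False t 15.72 tcp [0.4955, -0.2781, 0.0392] open 0.0557 F [-0.4, 0.0, -0.3]
grip t 16.12 tcp [0.4948, -0.2769, 0.039] open 0.0398 F [0.4, 2.1, 6.4]
lift t 17.12 tcp [0.4937, -0.2768, 0.2085] open 0.0397 F [0.5, 0.0, -3.0]
0.03900972231821354 0.03972417387637407
```

View pics/e1.png

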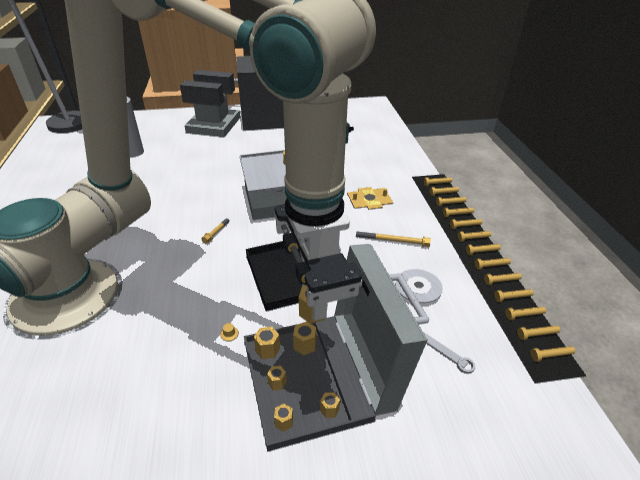

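```bash
python3 - <<'E'
from h import *
print(place(0.442,0.312,np.radians(92),0.121))
snap("side","e2")
r.move_to(C+[0,0,0.32],quat(down(YAW+np.pi/2))); st()
show(nuts("wrist","e3",0.004,incase))
E
```

```text
over t 19.3 tcp [0.4426, 0.3113, 0.21] open 0.04 F [-1.0, -0.3, -2.6]
at False t 20.19 tcp [0.4421, 0.3119, 0.1216] open 0.0395 F [-1.6, -1.0, -0.5]
up t 21.25 tcp [0.4419, 0.312, 0.2101] open 0.0614 F [-0.6, 0.6, -0.7]
True
t 23.46 tcp [0.4773, -0.2781, 0.3198] open 0.0613 F [-0.4, 0.5, -0.7]
iou 0.92 L x 0.4165 y -0.2079 yaw -0.7  u -0.050 v 0.079
iou 0.90 S x 0.4318 y -0.3580 yaw 18.8  u -0.055 v -0.072
iou 0.95 S x 0.4277 y -0.2824 yaw -4.1  u -0.049 v 0.003
iou 0.96 L x 0.4858 y -0.2458 yaw 11.3  u 0.013 v 0.032
iou 0.91 S x 0.5106 y -0.3475 yaw -3.5  u 0.024 v -0.072
```

View pics/e2.png

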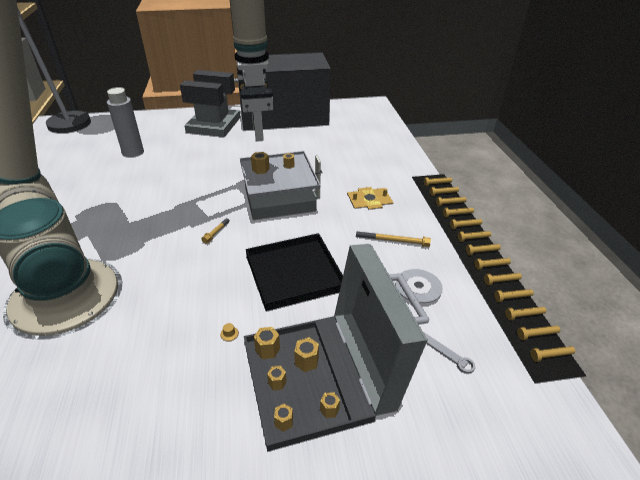

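A large nut was knocked to v = 32 mm and is still standing. It's the next pick.

```bash
python3 - <<'E'
from h import *
f=(1,"L",0.4862,-0.2468,np.radians(11.3))
zp=pick(f,0.013,0.056); print(zp)
if telemetry.current_opening()>0.035:
    print(place(0.487,0.243,np.radians(92),0.0755+zp-0.004+0.0005))
    k,_=snap("top","f_t"); snap("side","f_s")
    for n in ("pan_center","PL_mid","PS_mid"):
        print(n,[(np.round(d["at"],4).tolist(),round(d["score"],2)) for d in models.mark_of(n,"side")[:3]],[(np.round(d["at"],4).tolist(),round(d["score"],2)) for d in models.mark_of(n,"top")[:3]])
    im=cv2.imread("pics/f_s.png"); cv2.imwrite("pics/f_s2.png",cv2.resize(im[140:225,230:340],None,fx=7,fy=7,interpolation=cv2.INTER_CUBIC))
E
```

```text
down False t 25.39 tcp [0.4872, -0.2477, 0.0392] open 0.0562 F [0.4, -1.0, -0.4]
grip t 25.79 tcp [0.4867, -0.2467, 0.039] open 0.0396 F [-1.3, 1.9, 5.5]
lift t 26.8 tcp [0.4853, -0.2463, 0.2086] open 0.0399 F [0.5, 0.8, -2.3]
0.03899781945759784
over t 28.58 tcp [0.4874, 0.2422, 0.2099] open 0.0398 F [0.6, 1.0, -0.9]
at False t 29.56 tcp [0.4873, 0.2429, 0.1116] open 0.0398 F [-1.2, -1.0, -0.5]
up t 30.66 tcp [0.4865, 0.2428, 0.2093] open 0.062 F [-0.2, -1.1, -1.0]
True
pan_center [([0.4843, 0.2865, 0.0764], 0.61), ([0.5668, -0.2663, 0.0221], 0.41)] [([0.4846, 0.2869, 0.0698], 0.97)]
PL_mid [] [([0.4315, -0.3559, 0.017], 0.63)]
PS_mid [([0.5164, 0.3202, 0.0908], 0.56), ([0.4858, 0.2427, 0.0952], 0.52)] [([0.4318, -0.2822, 0.0135], 0.68), ([0.7301, 0.2585, 0.0003], 0.49)]
```

View pics/f_s2.png

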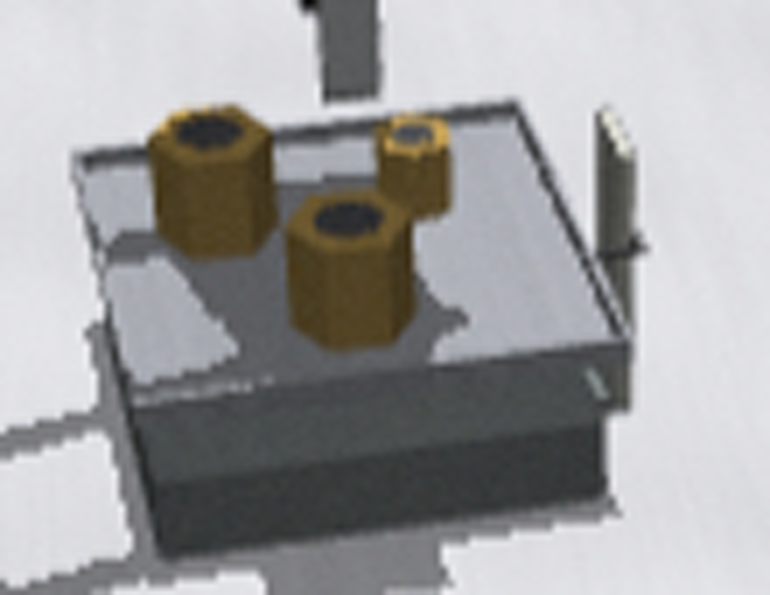

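```bash
cat >> h.py <<'E'
TY=np.radians(10.5); TC=np.array([0.489,-0.003])
def tspot(a,b): return TC+a*np.array([np.cos(TY),np.sin(TY)])+b*np.array([-np.sin(TY),np.cos(TY)])
E
python3 - <<'E'
from h import *
r.move_to(C+[0,0,0.32],quat(down(YAW+np.pi/2)))
ns=nuts("wrist","g1",0.004,incase); show(ns)
L=[f for f in ns if f[1]=="L"]
f=L[0]; f=(f[0],f[1],f[2]+0.0004,f[3]-0.001,f[4])
zp=pick(f,0.0245,0.052); print(zp)
if zp and telemetry.current_opening()>0.035:
    x,y=tspot(-.036,.036)
    print(place(x,y,TY+np.pi/2,zp+0.001))
    snap("side","g2"); snap("top","g3")
E
```

```text
iou 0.91 L x 0.4164 y -0.2077 yaw -1.9  u -0.050 v 0.079
iou 0.90 S x 0.4321 y -0.3578 yaw 20.1  u -0.055 v -0.072
iou 0.95 S x 0.4278 y -0.2824 yaw -3.0  u -0.049 v 0.003
iou 0.90 S x 0.5107 y -0.3475 yaw -6.1  u 0.024 v -0.072
down False t 35.01 tcp [0.4179, -0.2096, 0.0503] open 0.0519 F [0.3, -1.1, 0.6]
grip t 35.36 tcp [0.4175, -0.209, 0.0505] open 0.0398 F [1.2, 2.4, 6.4]
lift t 36.31 tcp [0.4158, -0.2081, 0.2087] open 0.0395 F [-0.4, 0.7, -2.3]
0.050496928408740836
over t 37.25 tcp [0.4471, 0.0251, 0.2095] open 0.0394 F [-0.0, -0.2, -3.2]
at False t 38.73 tcp [0.4476, 0.0257, 0.052] open 0.0396 F [0.1, -0.3, -2.8]
up t 40.06 tcp [0.4461, 0.0259, 0.209] open 0.0616 F [0.0, -0.3, 0.2]
True
```

View pics/g2.png

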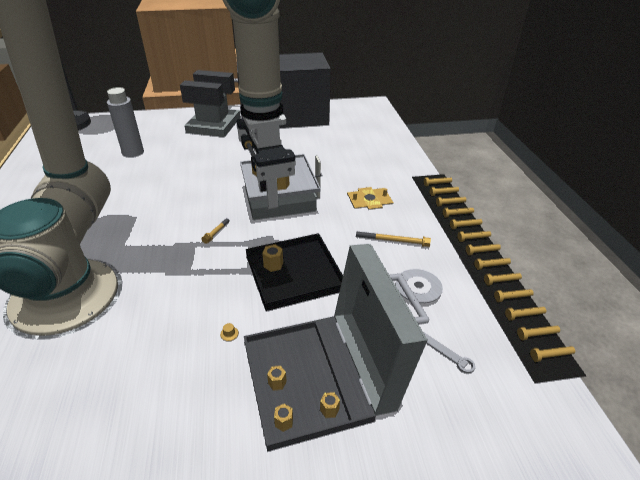

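```bash
python3 - <<'E'
from h import *
spots=[(.036,.036),(-.036,-.036),(.036,-.036)]
for i,s in enumerate(spots):
    r.move_to(C+[0,0,0.32],quat(down(YAW+np.pi/2)))
    ns=nuts("wrist","h%d"%i,0.004,incase); show(ns)
    f=max(ns,key=lambda f:(f[3])); f=(f[0],f[1],f[2]+0.0004,f[3]-0.001,f[4])
    v=(np.array([f[2],f[3],0])-C)@V
    zp=pick(f,0.011,0.044 if abs(v)<.06 else 0.037)
    if not zp or not 0.025<telemetry.current_opening()<0.032: print("STOP"); break
    x,y=tspot(*s)
    if not place(x,y,TY+np.pi/2,zp+0.001): break
snap("side","h_s")
E
```

```text
iou 0.90 S x 0.4319 y -0.3580 yaw 20.2  u -0.055 v -0.072
iou 0.95 S x 0.4278 y -0.2824 yaw -3.7  u -0.049 v 0.003
iou 0.91 S x 0.5108 y -0.3477 yaw -4.2  u 0.024 v -0.073
down False t 43.51 tcp [0.4293, -0.2842, 0.037] open 0.0437 F [0.1, -0.5, -0.2]
grip t 43.91 tcp [0.4288, -0.2836, 0.0369] open 0.0278 F [0.4, 1.1, 5.7]
lift t 44.92 tcp [0.4274, -0.2828, 0.2088] open 0.0275 F [-0.3, -0.2, -1.4]
over t 46.19 tcp [0.5178, 0.038, 0.2097] open 0.0277 F [0.4, 0.1, -0.4]
at False t 47.77 tcp [0.5184, 0.0389, 0.0386] open 0.0277 F [-0.7, 0.8, -1.6]
up t 49.17 tcp [0.5169, 0.039, 0.2089] open 0.0499 F [-0.3, -0.3, -0.9]
iou 0.90 S x 0.4320 y -0.3581 yaw 20.6  u -0.055 v -0.072
iou 0.91 S x 0.5108 y -0.3476 yaw -6.3  u 0.024 v -0.073
down False t 52.53 tcp [0.5121, -0.3492, 0.0374] open 0.0371 F [0.4, 0.4, -0.5]
grip t 52.85 tcp [0.5121, -0.3489, 0.0375] open 0.0277 F [0.9, 1.6, 6.4]
lift t 53.87 tcp [0.5104, -0.3481, 0.2085] open 0.0279 F [-0.4, 0.2, -1.7]
over t 55.04 tcp [0.461, -0.0459, 0.21] open 0.0276 F [0.2, 1.2, -1.5]
at False t 56.62 tcp [0.4607, -0.0451, 0.039] open 0.0277 F [-0.6, 0.3, -1.5]
up t 58.0 tcp [0.4593, -0.0447, 0.2089] open 0.0496 F [0.4, 0.3, -0.6]
iou 0.90 S x 0.4319 y -0.3578 yaw 20.6  u -0.055 v -0.072Traceback (most recent call last):
  File "<stdin>", line 8, in <module>
  File "h.py", line 81, in pick
    r.move_to(p+[0,0,0.09],q)
    ~~~~~~~~~^^^^^^^^^^^^^^^^
plant.PlanningError: the arm cannot take that pose within its joint ranges
```

```bash
python3 - <<'E'
from h import *
import h
h.nearyaw=lambda a: a-np.pi/2
ns=nuts("wrist",None,0.004,incase); show(ns)
f=ns[0]; f=(f[0],f[1],f[2]+0.0004,f[3]-0.001,f[4])
zp=pick(f,0.012,0.037)
if zp and 0.025<telemetry.current_opening()<0.032:
    x,y=tspot(.036,-.036)
    place(x,y,TY-np.pi/2,zp+0.001)
snap("side","h_s"); snap("top","h_t")
E
```

```text
iou 0.90 S x 0.4319 y -0.3580 yaw 20.4  u -0.055 v -0.072
down False t 62.86 tcp [0.4328, -0.3594, 0.0376] open 0.0369 F [-0.6, -0.1, 0.6]
grip t 63.17 tcp [0.4328, -0.3594, 0.0381] open 0.0273 F [0.7, -0.4, 4.6]
lift t 64.19 tcp [0.4316, -0.3583, 0.2087] open 0.0278 F [-0.1, 0.5, -1.4]
over t 65.48 tcp [0.531, -0.0327, 0.2097] open 0.028 F [-0.5, -0.9, -1.5]
at False t 67.06 tcp [0.5315, -0.032, 0.0397] open 0.0276 F [-0.4, 0.0, -1.2]
up t 68.44 tcp [0.53, -0.0316, 0.2088] open 0.0495 F [0.1, -0.5, 0.4]
```

View pics/h_s.png

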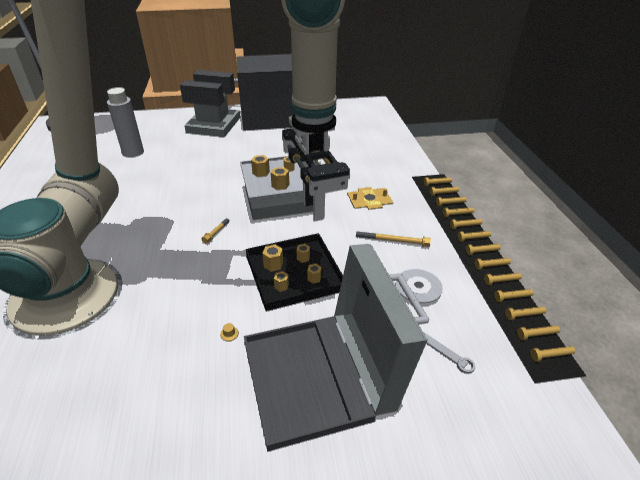

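View pics/h_t.png

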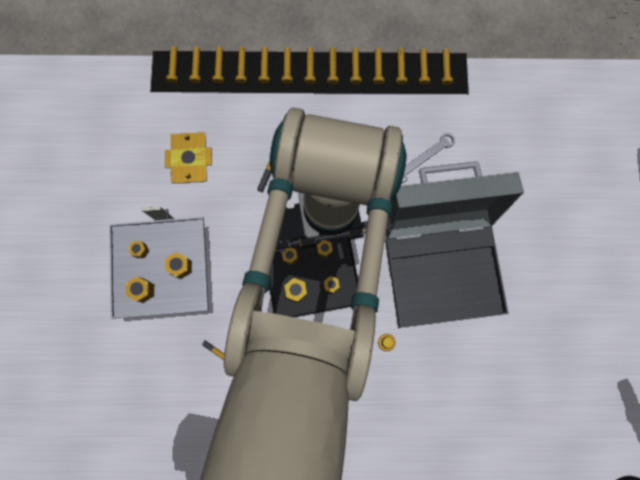

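All six nuts are out. Three stand on the pan, four in the tray at about (273,258), (303,253), (281,281) and (314,272), and the case is empty. I'll find the handle and close the lid.

```bash
python3 - <<'E'
from h import *
for c in ("side","top"):
    snap(c)
    print(c,[(np.round(d["at"],4).tolist(),round(d["score"],2)) for d in models.mark_of("lid_handle",c)[:3]])
    d=models.mark_of("lid_handle",c)
for th in (1.5,1.55,1.6,1.65,1.7): print(th,handle(th).round(4))
ks=vision.get_calibration("side"); kt=vision.get_calibration("top")
im=cv2.imread("pics/h_t.png"); 
for th,col in ((1.5,(0,0,255)),(1.6,(0,255,0)),(1.7,(255,0,0))):
    a=[proj(kt,handle(th)+s*0.05*V)[0] for s in (-1,1)]
    cv2.line(im,*[tuple(np.round(x).astype(int).tolist()) for x in a],col,1)
cv2.imwrite("pics/i.png",cv2.resize(im[130:260,380:540],None,fx=4,fy=4,interpolation=cv2.INTER_NEAREST))
E
```

```text
side [([0.6599, -0.2581, 0.1578], 0.63)]
top [([0.6583, -0.2591, 0.1589], 0.61), ([0.4756, -0.2786, -0.0012], 0.28)]
1.5 [ 0.6308 -0.258   0.175 ]
1.55 [ 0.6384 -0.2569  0.1715]
1.6 [ 0.6458 -0.2559  0.1677]
1.65 [ 0.653  -0.2549  0.1635]
1.7 [ 0.66  -0.254  0.159]
```

View pics/i.png

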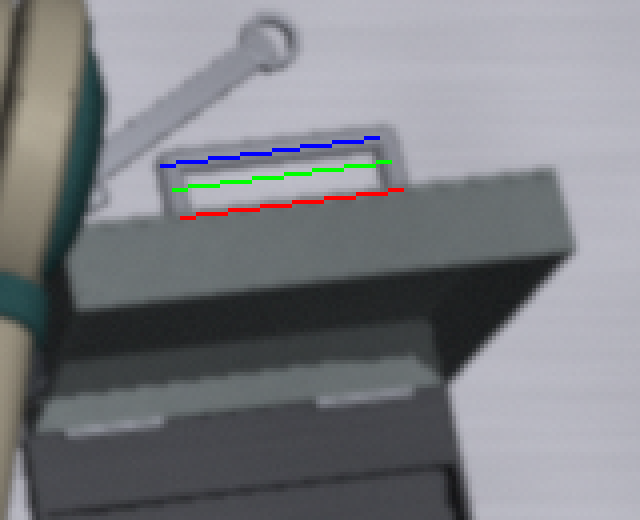

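```bash
python3 - <<'E'
from h import *
p=handle(1.7)+OFF-0.002*V
gripper_to(0.032)
r.move_to(p+[0,0,0.13],quat(down(YAW))); st()
g=r.move_l(p,vel=0.12,guard=10); st(g)
if not g:
    gripper_to(0.0,f_grip=20); st("grip")
    if telemetry.current_opening()>0.009:
        for th in np.linspace(1.7,0.0,12)[1:]:
            g=r.move_l(handle(th)+OFF-0.002*V,vel=0.13,guard=35); st(round(th,2),g)
            if g: break
snap("side","j_s")
E
```

```text
t 70.92 tcp [0.6601, -0.2554, 0.2948] open 0.0317 F [-0.3, 0.0, 0.3]
False t 72.16 tcp [0.6608, -0.2562, 0.166] open 0.0318 F [-0.9, 0.1, 0.7]
grip t 72.62 tcp [0.6602, -0.2561, 0.1655] open 0.0113 F [-0.9, 0.3, 2.5]
1.55 False t 72.97 tcp [0.6386, -0.2588, 0.1787] open 0.0109 F [2.2, 0.6, 3.1]
1.39 False t 73.33 tcp [0.615, -0.2619, 0.1882] open 0.0115 F [3.2, 3.1, 6.5]
1.24 False t 73.67 tcp [0.589, -0.2653, 0.1932] open 0.0111 F [1.6, 3.4, 7.7]
1.08 False t 74.03 tcp [0.5626, -0.2687, 0.1941] open 0.0115 F [-0.7, 3.1, 5.4]
0.93 False t 74.38 tcp [0.5368, -0.2721, 0.1911] open 0.011 F [-1.7, 3.5, 4.5]
0.77 False t 74.72 tcp [0.5123, -0.2754, 0.1846] open 0.0113 F [-2.5, 3.7, 2.4]
0.62 False t 75.08 tcp [0.489, -0.2786, 0.1744] open 0.0114 F [-1.9, 5.8, 1.2]
0.46 False t 75.42 tcp [0.4674, -0.2815, 0.1607] open 0.0113 F [-2.4, 5.3, -0.4]
0.31 False t 75.78 tcp [0.4483, -0.2842, 0.1438] open 0.0109 F [-1.3, 6.7, -0.4]
0.15 False t 76.12 tcp [0.4319, -0.2865, 0.1242] open 0.0113 F [-0.6, 6.5, -0.7]
0.0 False t 76.47 tcp [0.4185, -0.2884, 0.1022] open 0.0115 F [-1.9, 6.8, -1.7]
```

View pics/j_s.png

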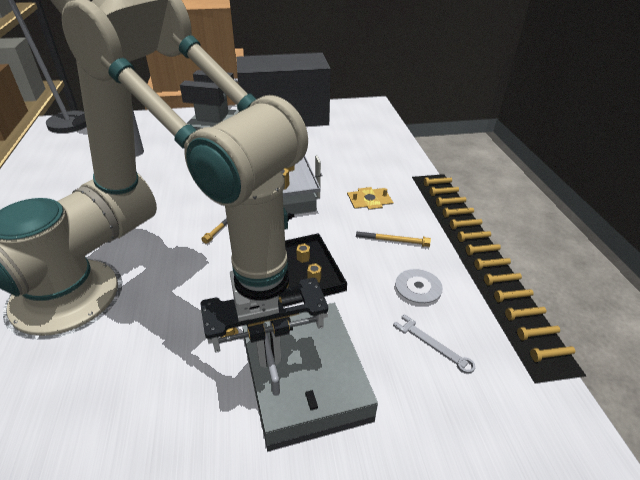

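The lid is down. Next I'll release, lift clear, go to the pan and read the gauge with the wrist camera.

```bash
python3 - <<'E'
from h import *
gripper_to(0.045); st()
r.move_l(handle(0)+OFF+[0,0,0.2],vel=0.2); st()
# camera (tool -y side) over pan, from the -x side
r.move_to(np.array([0.45,0.2,0.33]),quat(down(np.radians(90)))); r.hold(0.5); st()
snap("wrist","k_w"); k,im=snap("side","k_s"); 
print([(n,[(np.round(d["at"],4).tolist(),round(d["score"],2)) for d in models.mark_of(n,"side")[:2]]) for n in ("pan_center","lid_handle")])
snap("top","k_t")
print([(n,[(np.round(d["at"],4).tolist(),round(d["score"],2)) for d in models.mark_of(n,"top")[:2]]) for n in ("pan_center","lid_handle")])
E
```

```text
t 77.22 tcp [0.4179, -0.2892, 0.1021] open 0.0444 F [0.8, 1.0, -0.5]
t 78.38 tcp [0.417, -0.2867, 0.3009] open 0.0453 F [-0.3, -0.0, 0.1]
t 80.66 tcp [0.4501, 0.1999, 0.33] open 0.0446 F [-0.6, -0.1, -1.0]
[('pan_center', []), ('lid_handle', [([0.416, -0.289, 0.0916], 0.91), ([0.4543, -0.0465, 0.0207], 0.25)])]
[('pan_center', [([0.3149, 0.173, -0.0028], 0.41)]), ('lid_handle', [([0.4158, -0.2874, 0.0946], 0.64)])]
```

View pics/k_w.png

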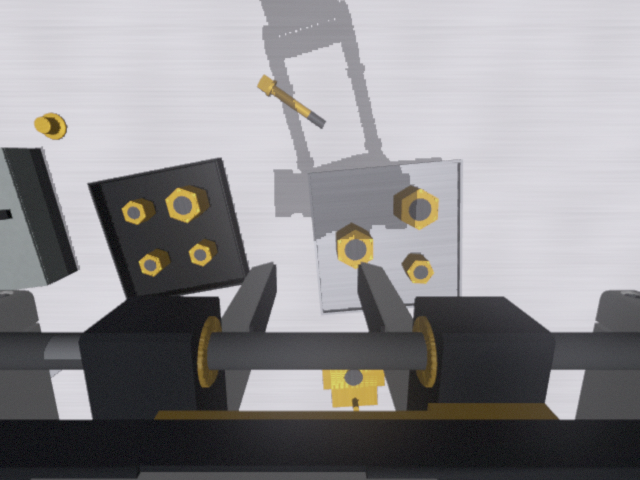

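View pics/k_s.png

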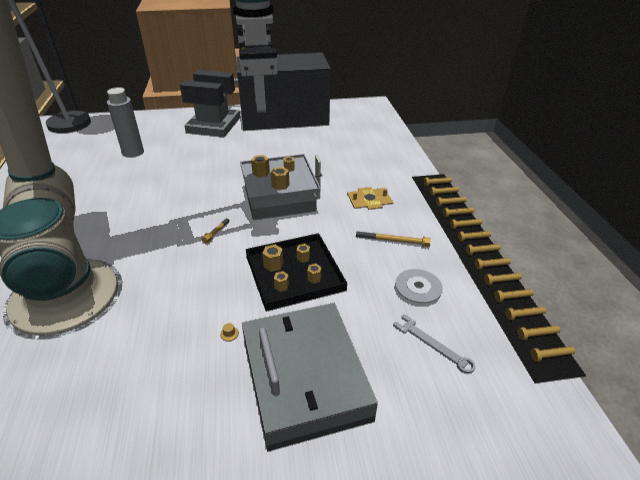

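```bash
python3 - <<'E'
from h import *
t=np.radians(40); z=np.array([np.sin(t),0,-np.cos(t)]); x=np.array([0,-1.,0]); y=np.cross(z,x)
print(y)
try:
    r.move_to(np.array([0.33,0.27,0.27]),quat(np.c_[x,y,z])); r.hold(0.3)
except r.PlanningError as e: print(e)
st(); k,im=snap("wrist","l_w")
u=proj(k,[0.588,0.285,0.09])[0]; print(u)
a,b=np.clip(np.round(u).astype(int),60,420)
cv2.imwrite("pics/l_w2.png",cv2.resize(im[max(b-60,0):b+60,max(a-70,0):a+70,::-1],None,fx=5,fy=5,interpolation=cv2.INTER_CUBIC))
E
```

```text
[-0.76604444 -0.         -0.64278761]
the arm cannot take that pose within its joint ranges
t 81.01 tcp [0.45, 0.2001, 0.33] open 0.0453 F [0.3, 0.4, 0.4]
[384.09160643 320.94244059]
```

View pics/l_w.png

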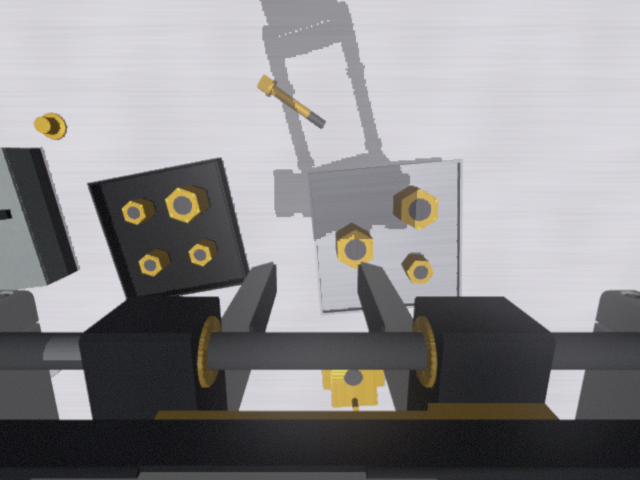

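View pics/l_w2.png

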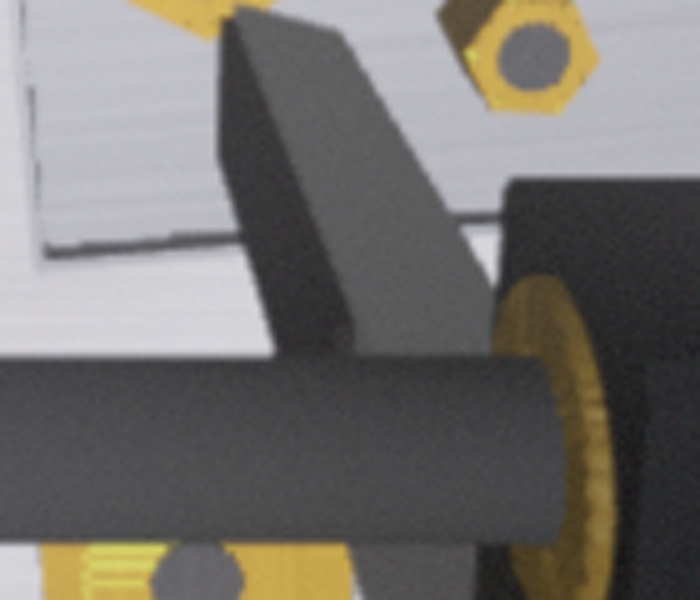

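The gauge pose is out of reach, so I couldn't read the gauge. The other evidence agrees with the target: one small and two large nuts on the pan (5 + 10 + 10 mm), and a pan height from the images of about 70–77 mm. The robot is clear of everything, so I'm handing in.

```bash
python3 - <<'E'
from h import *
r.sign_off(); st()
E
```

```text
the job is handed in; nothing more can be done
the job is handed in; nothing more can be done
```

The job is handed in: all six nuts are out of the case, the pan should be at its 25 mm mark, and the lid is shut again. I could not read the gauge itself.

- **Lid:** I swung it open by its bar and it rested fully open at about 1.7. Once the case was empty I swung it shut. Both cameras then saw the bar at its shut position.
- **Pan:** It already held one small nut, and I added two large ones, which gives 5 + 10 + 10 = 25 mm. Camera estimates put the pan at 70–77 mm above the bench, against 75 mm expected.
- **Tray:** It holds the other large nut and the three small ones, and the last pictures show all four standing inside.
- **Knocked nut:** One large nut was knocked about 37 mm aside partway through, and I found it again and picked it up normally.
- **Bystanders and time:** I touched none of the other hardware or tools. The last clock reading before handing in was about 81 s, with the arm clear of everything.

**Failed or disagreeing checks:**
- The gauge was hidden behind the gripper in the wrist view, and the tilted pose I tried was out of the arm's range. The 25 mm therefore rests on the nut count and the camera estimates, which are only good to a few millimetres.
- The side and top cameras differed by about 7 mm on the pan height.
- After closing, neither camera found the pan centre: the side found nothing and the top gave a false position.

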